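Collapse a telescoping stir-bar retriever and put it away

TASK

Collapse the extended telescoping retriever rod: slide the thin end section with the white head fully home first, then the middle section fully home into the handle (the outside of the cradle's tall end plate is a firm face to push the head against). Then lay the collapsed rod flat in the cradle, between its two end plates and between the side guides, and let go. Leave the timer, the pen and the small bottle where they are.

Things in the scene. Friction and masses are not known exactly. Their poses are not given: they have to be found in the camera images.
- retriever: Telescoping magnetic retriever rod, 0.19 kg, lying flat. This is its aluminium square handle, 24 x 24 x 110 mm, ribbed; origin at the centre of its underside, x = -55 to +55 mm, z up. The sections slide out along +x, 12 mm above the underside. Fully collapsed the rod spans x = -55 to +77 mm (132 mm); extended it is up to 105 mm longer.
- grip (a point): Middle of the handle (12 mm above its underside): the place to grasp, across the 24 mm width, from above.
- tip (a point): Centre of the flat end of the white cylindrical magnet head (15 mm diameter, 16 mm long) at the end of the thin section. It is 77 mm from the handle's middle when both sections are home.
- thin_section (a joint): How far the thin innermost steel section (7 mm diameter, carrying the white head) stands out of the middle section, m: 0 = fully home (head against the middle section's collar), 0.050 = fully out. Stiff friction, slides at about 3 N and stays where it is left.
- middle_section (a joint): How far the middle steel section (13 mm diameter, 17 mm x 6 mm collar at its end) stands out of the handle, m: 0 = fully home (collar against the handle), 0.055 = fully out. Slides at about 7 to 8 N and stays where it is left, so a steady push on the head moves the thin section first and then the middle one.
- cradle: Storage cradle fixed to the worktop: grey base plate 168 x 80 x 8 mm with an aluminium end plate (8 mm thick, 60 mm wide) across each end, the one at -x tall (top at 44 mm), the one at +x low (22 mm). Free length between them 144 mm (x = -61 to +83 mm): only the collapsed rod fits. Origin on the worktop under the place of the handle's middle. z up.
- seat (a point): Point on top of the base plate, 8 mm above the worktop, where the middle of the handle's underside rests, head towards the cradle's +x (6 mm play either way; the other way round also counts). Side guides 40 mm before and behind it (8 mm thick, tops about 28 mm above the worktop) leave a 31 mm channel along x; between the pairs the sides are free for the fingers.
- stop_face (a point): Centre of the outer face of the cradle's tall end plate, 69 mm from the cradle's origin towards -x and 22 mm above the worktop; the face looks to the cradle's -x, is 60 mm wide and 44 mm high, and does not give.
- timer: Bystander: white bench timer, 60 x 66 x 19 mm, origin at the centre of its underside.
- pen: Bystander: slim blue pen lying flat along its own y axis, 143 mm long, 11 mm thick, origin at the centre of its underside.
- dropper: Bystander: small dropper bottle, 27 mm diameter, 66 mm high, origin at the centre of its underside.
Not all that is in view belongs to the job. Of the things that look like the retriever, the largest one is meant.

How it is judged (in metres and radians):
On the way, in this order (a step that is already met when the one before it is completed fails the run):
1. the thin section is fully home (within 3 mm) while the middle section still stands out by more than 15 mm (value of joint thin_section below 0.003 m and value of joint middle_section above 0.015 m), for 0.1 s.
2. both sections are fully home, within 3 mm (value of joint each of thin_section, middle_section below 0.003 m), for 0.2 s.
At the end, for the whole second after the job is handed in: Both sections fully home (each within 3 mm), the collapsed rod lying flat on the cradle's base plate between the end plates and the side guides, along the cradle (within 7 degrees, 7 mm sideways, handle's middle between 10 mm short of and 32 mm past the seat along the cradle), released and at rest (all of step 2 and x of retriever in the frame of cradle between -0.01 and 0.032 m and y of retriever in the frame of cradle between -0.007 and 0.007 m and z of grip in the frame of cradle between 0.016 and 0.024 m and angle between the x axis of retriever and the x axis of cradle, either way round below 0.12 rad and linear speed of retriever below 0.02 m/s); the robot touches nothing.
It fails at once if the timer is moved by more than 20 mm (distance of timer from where it was at the start of the episode above 0.02 m).
It fails at once if the pen is moved by more than 20 mm (distance of pen from where it was at the start of the episode above 0.02 m).
It fails at once if the small bottle is moved by more than 20 mm (distance of dropper from where it was at the start of the episode above 0.02 m).
It also fails if it takes over 48 s, if anything falls off the work surface, if the arm or the gripper's body presses on something with over 40 N, if the wrist force passes 120 N, or if a joint passes its speed limit or range.

ROBOT

A 7-joint arm with a two-finger parallel gripper is mounted at the origin on a cart in front of the work surface, level with it; the furniture and walls round the work are solid. World frame = base frame: x ahead of the robot, y to its left, z up, the work surface at z = 0. Lengths are in mm, angles in rad, forces in N, time in s.
With the tool pointing down it reaches from about 425 to 1025 mm from the base axis. Payload 3.6 kg.
Tool frame: the origin (TCP) lies midway between the tips of the shut fingers; the grasp point (between the pads) lies 19 mm behind it; z points along the fingers, y is the direction in which the jaws open and shut (so a half turn about z gives the same grasp; the last joint's range is limited). The gripper opens to 85 mm and grips with 20 to 120 N. Pads are 22 mm wide; open, the fingers measure 114 mm over their backs; the gripper's body (76 mm by 85 mm) begins 54 mm behind the grasp point. The pads swing forward as they close: fully open they stand 13 mm farther back than shut.
Start: joints at [-0.093, 0.591, 0.048, 1.609, -0.033, 0.943, -0.034], TCP at [725.003, 0.003, 231.302] pointing down, gripper open.
Joint ranges: [-2.69, 2.69], [-0.47, 2.24], [-1.27, 1.36], [0.19, 2.51], [-1.53, 4.68], [0.08, 2.07], [-3.09, 3.09]. Speed limits (rad/s): [2.57, 2.57, 3.14, 3.14, 3.14, 3.14, 3.14].

INTERFACE

Orientations are given as a unit quaternion [x, y, z, w].
In Python, from rig import state, camera, camera_model, finish_job gives the robot as it stands.
- The arm moves only by the shell command python3 -m jog 'ROWS' [OPENING] [FORCE]. ROWS is JSON, a list of rows, each an object with "translation": the shift along the tool's x, y, z in cm, a list of three; "roll": the turn about the tool's z in degrees. A call has 1 to 5 rows; each row shifts and turns the commanded pose from where the row before left it, along the tool's axes as they then stand; what a row does not reach is not made up. A row lasts 1/8 s, in which the tool goes at most 62.5 mm and 10.7 degrees, less where a joint would pass 70% of its speed; a pose out of reach is approached as far as the arm can. A call with a gripper value outside its range is refused whole. OPENING is the closure in counts, from 0 (fully open) to 255 (shut), set as the call begins (- or left out, the last holds). The fingers move at their own pace and stop on an object; FORCE is the grip in N (left out, the last holds). Time passes only in rows, so rows that do not move let the fingers close. It gives the time, the measured TCP pose, the force and the opening at its end, in the units of the state.
- state(): the state, without advancing time (a new reading comes with each control period).
- camera(name): name is "scene" or "side" or "wrist"; returns (picture, depth): 400x640x3 uint8, red, green, blue; 400x640 float32, mm along the optical axis (not along the pixel's ray), 0 where there is no reading.
- camera_model(name): a dict with "vfov" (degrees; the focal length in pixels is half the picture's height over the tangent of half this angle, whatever the lens; pixels are square), "cx", "cy" (the principal point, pixels), "D" ([k1, k2, p1, p2, k3] as OpenCV has them; the pictures are not rectified), "camera_from_world" (4x4, takes a point from world to camera coordinates); the wrist camera has in their place "tool_from_camera" (4x4, takes a point from camera to tool coordinates, whose origin is the TCP and whose axes are the flange's). Camera axes: x right, y up, looking along -z (the intrinsics and any distortion apply to the point x, -y, -z); pixel columns grow to the right and rows downward; lengths in mm; the calibration is good to about 2 mm. A picture is of the moment at which its call begins: read the wrist's pose just before it. camera_model takes no time and is no camera call.
- finish_job(): hands the job in, once; it reports no verdict.
The state is a dict: "time": time; "joints": joint angles; "qd": joint speeds; "joint_efforts": joint torques, N m; "eef_pos": TCP position; "tool_rot": TCP orientation; "wrist_force": force on the tool from outside, world axes, zero at the start; "torque": the same for the moment, N m; "opening": finger opening in mm.
Only numpy, scipy, OpenCV 4.12 (cv2) and the standard library are available. Lean on these libraries where they do the work, as an engineer would, in place of code of your own. Each camera call takes 0.05 s, during which the arm holds its last target.

## Working session

There is one attempt and no reset: what is moved stays moved. The work goes in short steps, Python scripts to look and compute and a shell command to move; the robot and the scene stay as the last step left them, time stands still between calls to the robot, and variables do not carry over. Pictures are saved under pics/ and viewed, and the job is handed in when it is done.

```bash
ls; mkdir -p pics; cat > h.py <<'E'
import numpy as np,cv2
from rig import state,camera,camera_model
def save(name,fn):
    p,d=camera(name); cv2.imwrite('pics/'+fn+'.png',p[:,:,::-1]); np.save('pics/'+fn+'.npy',d); return p,d
def K(m):
    f=200/np.tan(np.radians(m['vfov'])/2); return np.array([[f,0,m['cx']],[0,f,m['cy']],[0,0,1.]])
def wfc(name,st=None):
    m=camera_model(name)
    if name!='wrist': return m,np.linalg.inv(np.array(m['camera_from_world']))
    from scipy.spatial.transform import Rotation as R
    T=np.eye(4);T[:3,:3]=R.from_quat(st['tool_rot']).as_matrix();T[:3,3]=st['eef_pos']
    return m,T@np.array(m['tool_from_camera'])
def rays(name,uv,st=None):
    m,T=wfc(name,st)
    u=cv2.undistortPoints(np.array(uv,float).reshape(-1,1,2),K(m),np.array(m['D'],float)).reshape(-1,2)
    d=np.c_[u[:,0],-u[:,1],-np.ones(len(u))]
    return T[:3,3],d@T[:3,:3].T
def onplane(name,uv,z,st=None):
    o,d=rays(name,uv,st); return o+d*((z-o[2])/d[:,2])[:,None]
def bydepth(name,uv,depth,st=None):
    o,d=rays(name,uv,st); uv=np.round(np.array(uv).reshape(-1,2)).astype(int)
    return o+d*depth[uv[:,1],uv[:,0]][:,None]
E
python3 - <<'E'
from h import *
print(state())
for n in ('scene','side','wrist'): save(n,n+'0'); print(n,camera_model(n))
E
```

```text
pics
{'time': 0.0, 'joints': array([-0.09349161,  0.59213303,  0.04831402,  1.60984634, -0.03327459,
        0.94269417, -0.03366483]), 'qd': array([ 2.51463996e-03,  3.00407008e-04,  6.57742812e-04,  4.54054045e-05,
       -1.39290747e-03, -9.78569946e-04,  9.24416395e-05]), 'joint_efforts': array([ 3.78132427e-04, -5.48684978e+01,  1.54672019e+00, -1.98121297e+01,
        9.43630905e-03,  8.90732801e-03, -1.16924070e-05]), 'eef_pos': array([ 7.24162023e+02, -1.54827703e-02,  2.30122300e+02]), 'tool_rot': array([ 0.70706748,  0.70714516, -0.00085857, -0.00074728]), 'wrist_force': array([-0.98218376,  0.7796424 , -0.38405043]), 'torque': array([ 0.00296616, -0.00933647,  0.01882368]), 'opening': 85.580527218633}
scene {'vfov': 42.77672282067395, 'cx': 316.22994770132635, 'cy': 199.380600242165, 'D': array([0.02799289, 0.        , 0.        , 0.        , 0.        ]), 'camera_from_world': array([[ 8.12149782e-01, -5.83352059e-01,  1.06351802e-02,
        -4.47186511e+02],
       [ 3.40090784e-01,  4.88132364e-01,  8.03781720e-01,
        -2.25971247e+02],
       [-4.74079097e-01, -6.4
[... 496 characters left out ...]
,
       [-3.13930384e-01,  8.45656598e-01,  4.31639471e-01,
        -8.04138199e+02],
       [ 0.00000000e+00,  0.00000000e+00,  0.00000000e+00,
         1.00000000e+00]])}
wrist {'vfov': 68.04720553952711, 'cx': 320.05192101679654, 'cy': 199.56168841248845, 'D': array([-0.01337571,  0.        ,  0.        ,  0.        ,  0.        ]), 'tool_from_camera': array([[-8.05508821e-04,  9.47744706e-01,  3.19028720e-01,
         8.19447023e+01],
       [ 9.99999627e-01,  8.62771862e-04, -3.81750709e-05,
        -1.11701371e-01],
       [-3.11429224e-04,  3.19028570e-01, -9.47745047e-01,
        -1.43880997e+02],
       [ 0.00000000e+00,  0.00000000e+00,  0.00000000e+00,
         1.00000000e+00]])}
```

View pics/scene0.png

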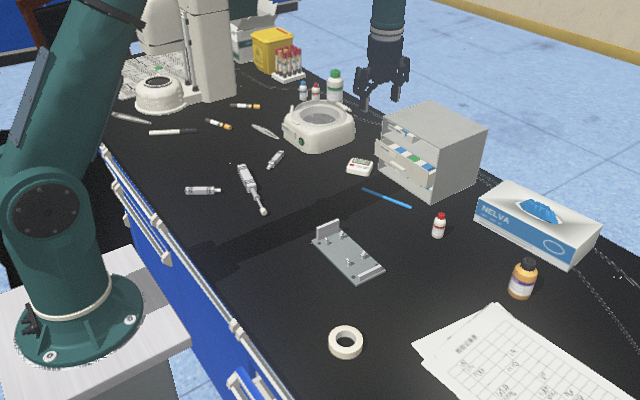

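View pics/side0.png

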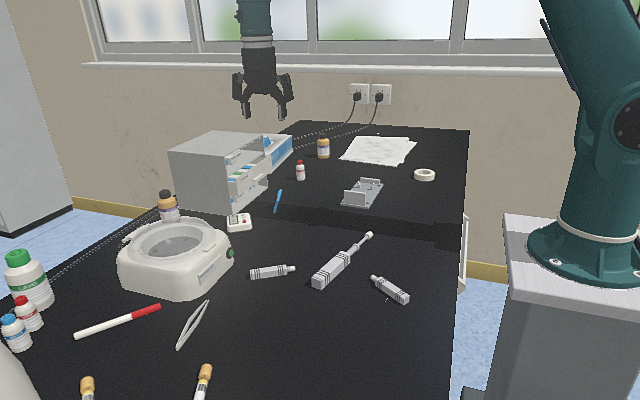

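View pics/wrist0.png

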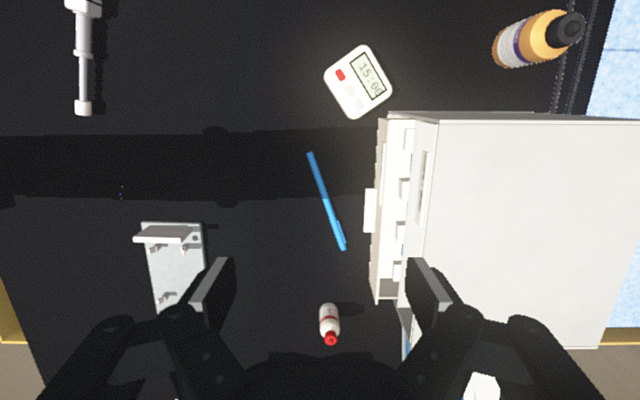

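The wrist view shows the cradle (tall plate at about 168,233), and the retriever tip at top left (83,108). The scene view has the retriever at 240–265, 165–213, with its head towards the cradle's tall plate. Next I'll zoom in and measure.

```bash
python3 - <<'E'
from h import *
a=cv2.imread('pics/scene0.png');b=cv2.imread('pics/side0.png')
c1=cv2.resize(a[150:300,220:400],None,fx=4.4,fy=4,interpolation=cv2.INTER_CUBIC)
cv2.imwrite('pics/z1.png',cv2.resize(a[150:300,220:400],(720,600),interpolation=cv2.INTER_CUBIC))
cv2.imwrite('pics/z2.png',cv2.resize(b[165:305,290:430],(600,600),interpolation=cv2.INTER_CUBIC))
from rig import *
for n,img in(('scene',a),('side',b)):
    d=np.load(f'pics/{n}0.npy')
    v,u=np.mgrid[0:400,0:640]
    uv=np.c_[u.ravel(),v.ravel()].astype(float)
    P=bydepth(n,uv,d).reshape(400,640,3); np.save(f'pics/P_{n}.npy',P)
    g=img.min(2)
    # bright pixels in workspace on the surface
    m=((g>85)&(P[:,:,2]>2)&(P[:,:,2]<60)&(d>0)&(P[:,:,0]>300)&(P[:,:,0]<1000)&(abs(P[:,:,1])<500)).astype(np.uint8)
    k,l,s,c=cv2.connectedComponentsWithStats(m)
    for i in range(1,k):
        if s[i,4]>60: q=P[l==i]; print(n,s[i],c[i].round(),np.median(q,0).round(),q.min(0).round(),q.max(0).round())
E
```

```text
scene [327  87  19  16 203] [335.  95.] [952. 452.  34.] [934. 441.   3.] [998. 488.  59.]
scene [ 281  119   75   35 1256] [319. 139.] [722. 230.  35.] [681. 219.   2.] [931. 444.  60.]
scene [252 124  26  15  90] [264. 130.] [658. 428.   5.] [646. 370.   2.] [678. 484.  14.]
scene [267 150  17  20 145] [275. 159.] [595. 256.  15.] [556. 231.   2.] [634. 296.  21.]
scene [346 158  27  19 374] [360. 167.] [760.  91.  16.] [728.  57.   2.] [812. 150.  22.]
scene [ 377  158  102   47 1483] [431. 183.] [ 832. -129.   15.] [ 785. -135.    2.] [998.  82.  60.]
scene [238 163  29  53 433] [250. 185.] [471. 185.  21.] [438.  63.   2.] [516. 307.  29.]
scene [184 186  37   9 252] [201. 190.] [359. 239.  13.] [326. 211.   2.] [402. 292.  21.]
scene [481 205  28  19 165] [495. 214.] [ 852. -277.   49.] [ 847. -315.   39.] [ 859. -244.   60.]
scene [ 473  210  129   63 1221] [537. 243.] [ 865. -395.   16.] [ 844. -469.    2.] [ 991. -231.   60.]
scene [432 217  14  22 224] [438. 228.] [ 728. -227.   30.] [ 721. -236.    2.] [ 747. -195.   55.]
scene [ 312  218   74   69 2237] [346. 253.] [ 516.
[... 1079 characters left out ...]
2. 193.] [ 514. -129.   11.] [ 477. -289.    2.] [562. -71.  47.]
side [311 231  62  59 861] [336. 265.] [478. 223.  20.] [437.  37.   2.] [507. 279.  27.]
side [ 116  238  118   64 2977] [176. 279.] [714. 387.  36.] [682. 241.   3.] [858. 395.  60.]
side [250 264  45  16 415] [270. 271.] [596. 267.  14.] [556. 236.   2.] [632. 291.  19.]
side [ 15 275  39  37 670] [ 38. 294.] [942. 479.  34.] [936. 445.   2.] [963. 500.  60.]
side [370 275  40  30 429] [391. 289.] [361. 250.  15.] [326. 217.   2.] [406. 273.  19.]
side [175 300  34  51 305] [190. 326.] [656. 438.   6.] [647. 367.   2.] [674. 484.  11.]
side [ 87 313  46  21 317] [111. 323.] [786. 475.  11.] [764. 448.   2.] [811. 500.  14.]
```

```bash
python3 -c "print(open('/dev/null').read())"; ls pics
```

```text
P_scene.npy
P_side.npy
scene0.npy
scene0.png
side0.npy
side0.png
wrist0.npy
wrist0.png
z1.png
z2.png
```

View pics/z1.png

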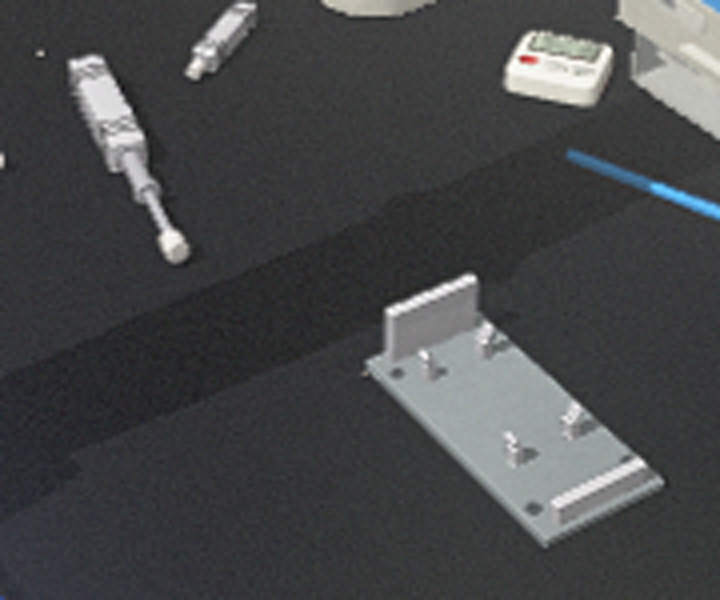

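View pics/z2.png

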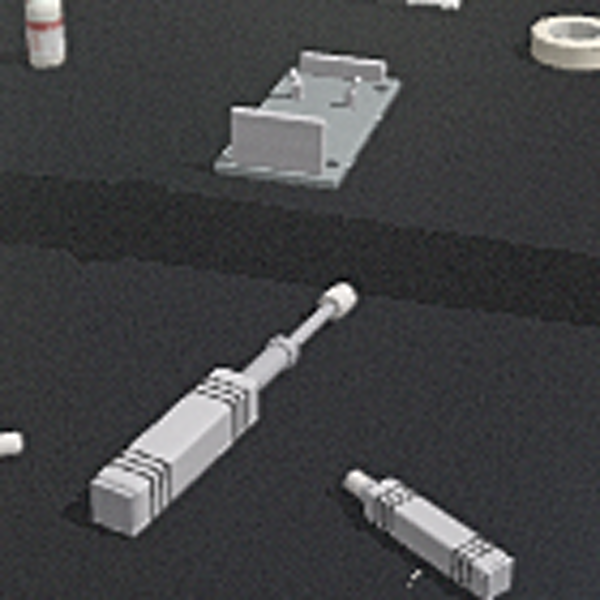

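Scene zoom: the cradle base corners are at (312,240), (356,285) and (386,270) in full-picture pixels. The retriever runs from (240,165) to its head at (263,211). Side zoom: the retriever's handle end is at (318,285) and its head at (370,234).

```bash
python3 - <<'E'
from h import *
def S(p): return np.array(p)/4.+[220,150]
def D(p): return np.array(p)*140/600.+[290,165]
print('cr scene',onplane('scene',S([(368,362),(545,540),(663,481)]),8).round(1).tolist())
print('cr side',onplane('side',D([(215,168),(337,183),(400,80)]),8).round(1).tolist())
print('tall top scene',onplane('scene',S([(386,310),(475,275)]),44).round(1).tolist())
print('tall top side',onplane('side',D([(232,108),(326,118)]),44).round(1).tolist())
print('pins')
print('head scene',onplane('scene',S([(174,246)]),12).round(1).tolist(),'side',onplane('side',D([(340,300)]),12).round(1))
print('collar scene',onplane('scene',S([(147,190)]),12).round(1).tolist(),'side',onplane('side',D([(284,350)]),12).round(1))
for n in('scene','side'):
    P=np.load(f'pics/P_{n}.npy');img=cv2.imread(f'pics/{n}0.png');g=img.min(2)
    inr=(g>60)&(P[...,0]>400)&(P[...,0]<540)&(P[...,1]>30)&(P[...,1]<320)
    t=P[inr&(abs(P[...,2]-23)<6)][:,:2].astype(np.float32)
    r=cv2.minAreaRect(t);print(n,'handle rect',r,len(t))
    m=(inr&(P[...,2]>15)&(P[...,2]<32)).astype(np.uint8)
    v,u=np.nonzero(m); q=onplane(n,np.c_[u,v],24)[:,:2]
    print('  side rect plane', cv2.minAreaRect(q.astype(np.float32)))
    c=P[(P[...,0]>440)&(P[...,0]<620)&(P[...,1]>-270)&(P[...,1]<-30)&(abs(P[...,2]-8)<4)&(g>60)][:,:2].astype(np.float32)
    print(n,'cradle',cv2.minAreaRect(c),len(c))
E
```

```text
cr scene [[483.1, -77.5, 8.0], [477.6, -242.0, 8.0], [555.9, -244.7, 8.0]]
cr side [[557.9, -69.0, 8.0], [480.4, -70.5, 8.0], [477.0, -239.0, 8.0]]
tall top scene [[492.6, -81.0, 44.0], [552.3, -84.7, 44.0]]
tall top side [[550.9, -82.6, 44.0], [491.5, -84.5, 44.0]]
pins
head scene [[445.9, 72.6, 12.0]] side [[443.8  71.7  12. ]]
collar scene [[461.5, 131.3, 12.0]] side [[458.9 128.   12. ]]
scene handle rect ((470.10333251953125, 171.3665008544922), (219.8568572998047, 24.593883514404297), 75.49624633789062) 297
  side rect plane ((467.5487976074219, 164.93771362304688), (224.2791748046875, 26.463380813598633), 76.03285217285156)
scene cradle ((522.7017822265625, -169.38870239257812), (216.62689208984375, 116.55372619628906), 78.43797302246094) 1651
side handle rect ((470.51025390625, 172.046630859375), (214.94798278808594, 24.524078369140625), 76.2028579711914) 571
  side rect plane ((468.9268798828125, 179.9371337890625), (218.67047119140625, 30.57757568359375), 76.22284698486328)
side cradle ((519.3826904296875, -157.373291015625), (171.53323364257812, 80.45474243164062), 88.07129669189453) 470
```

```bash
python3 -m jog '[{"translation":[2.2,-4.9,0],"roll":2.8},{"translation":[2.2,-4.9,0],"roll":2.8},{"translation":[2.2,-4.9,0],"roll":2.8},{"translation":[2.2,-4.9,0],"roll":2.8},{"translation":[2.2,-4.9,0],"roll":2.8}]' 0; python3 -m jog '[{"translation":[0,0,0],"roll":0},{"translation":[0,0,0],"roll":0}]'
python3 - <<'E'
from h import *
st=state();print(st['eef_pos'],st['tool_rot'],st['time'])
import pickle;pickle.dump(st,open('pics/st1.pkl','wb'));save('wrist','w1')
E
```

```text
time: 0.78
eef_pos: [490.7, 133.7, 231.2]
tool_rot: [0.789, 0.615, -0.0, -0.0]
wrist_force: [0.8, 1.0, -0.1]
opening: 85.6
time: 1.02
eef_pos: [493.0, 133.0, 231.5]
tool_rot: [0.788, 0.616, 0.0, 0.0]
wrist_force: [0.4, -0.8, -0.3]
opening: 85.7
[492.99971866 132.99430946 231.5151543 ] [7.87848250e-01 6.15869181e-01 3.96315552e-04 3.60479215e-04] 1.025
```

View pics/w1.png

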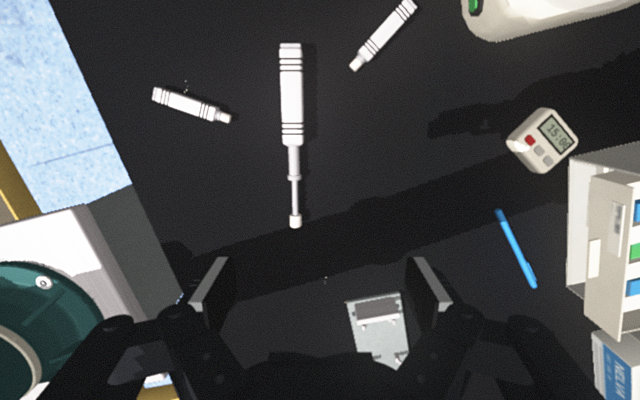

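The wrist view now shows the whole rod: handle from (290,43) to (292,145), collar at (294,177), head end at (295,228). The cradle's tall plate is at (377,308).

```bash
python3 - <<'E'
from h import *
import pickle;st=pickle.load(open('pics/st1.pkl','rb'))
img=cv2.imread('pics/w1.png');g=img.min(2)
m=np.zeros_like(g);m[35:235,272:312]=(g[35:235,272:312]>95)
k,l,s,c=cv2.connectedComponentsWithStats(m.astype(np.uint8))
i=1+np.argmax(s[1:,4]);mm=l==i
print(s[i])
w=[(v,int(mm[v].sum()),float(np.nonzero(mm[v])[0+0].mean()) if mm[v].any() else 0) for v in range(38,234,3)]
print(w)
uv=[(290,60),(290.5,100),(291,135)]
# top-edge ends on plane 24, head on 12(center)
rows=lambda a,b:np.array([(np.nonzero(mm[v])[0].mean(),v) for v in range(a,b) if mm[v].any()])
A=onplane('wrist',rows(50,140),24,st); 
d=np.polyfit(A[:,1],A[:,0],1);print('handle line x=',d,'heading',np.degrees(np.arctan2(-1,-d[0])))
B=onplane('wrist',rows(150,225),12,st);d2=np.polyfit(B[:,1],B[:,0],1);print('sect line',d2,np.degrees(np.arctan2(-1,-d2[0])))
print(np.polyval(d,[200,180,160,70]),np.polyval(d2,[160,70]))
cv2.imwrite('pics/z3.png',cv2.resize(img[30:240,230:350],(343,600),interpolation=cv2.INTER_CUBIC))
cv2.imwrite('pics/z4.png',cv2.resize(img[280:380,320:440],(720,600),interpolation=cv2.INTER_CUBIC))
E
```

```text
[ 279   43   25  186 3049]
[(38, 0, 0), (41, 0, 0), (44, 21, 290.0), (47, 21, 290.0), (50, 23, 290.0), (53, 23, 290.0), (56, 23, 290.0), (59, 21, 290.0), (62, 23, 290.0), (65, 21, 290.0), (68, 23, 290.0), (71, 20, 290.5), (74, 23, 291.0), (77, 23, 291.0), (80, 23, 291.0), (83, 23, 291.0), (86, 23, 291.0), (89, 23, 291.0), (92, 23, 291.0), (95, 23, 291.0), (98, 23, 291.0), (101, 23, 291.0), (104, 23, 291.0), (107, 23, 292.0), (110, 23, 292.0), (113, 23, 292.0), (116, 22, 291.5), (119, 22, 291.5), (122, 20, 291.5), (125, 23, 292.0), (128, 19, 292.0), (131, 22, 292.5), (134, 19, 292.0), (137, 22, 292.5), (140, 22, 292.5), (143, 21, 292.0), (146, 13, 292.0), (149, 11, 293.0), (152, 11, 293.0), (155, 11, 293.0), (158, 11, 293.0), (161, 11, 293.0), (164, 11, 293.0), (167, 10, 293.5), (170, 11, 294.0), (173, 11, 294.0), (176, 14, 293.5), (179, 12, 293.5), (182, 7, 294.0), (185, 7, 294.0), (188, 7, 294.0), (191, 6, 294.5), (194, 6, 294.5), (197, 6, 294.5), (200, 6, 294.5), (203, 6, 294.5), (206, 6, 294.5), (209, 6, 294.5), (212, 6, 294.5), (215, 12, 294.5), (218, 13, 295.0), (221, 13, 295.0), (224, 13, 295.0), (227, 9, 295.0), (230, 0, 0), (233, 0, 0)]
handle line x= [2.51684751e-01 4.26127892e+02] heading -104.12705834595924
sect line [2.49745779e-01 4.25744899e+02] -104.02253368288424
[476.46484197 471.43114694 466.39745191 443.7458243 ] [465.7042237  443.22710356]
```

View pics/z3.png

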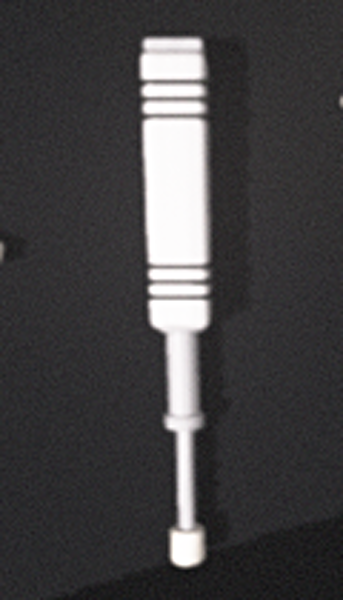

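View pics/z4.png

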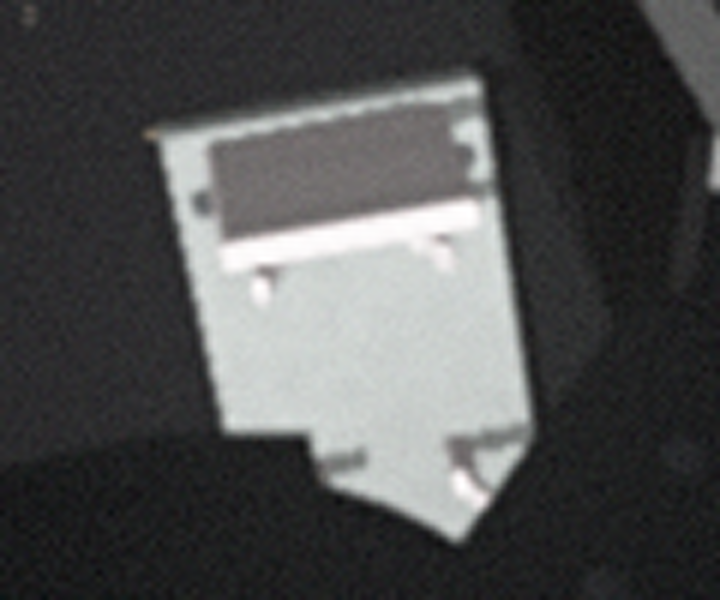

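```bash
python3 - <<'E'
from h import *
import pickle;st=pickle.load(open('pics/st1.pkl','rb'))
Z3=lambda p:np.array(p)*210/600+[230,30]
Z4=lambda p:np.array(p)/6+[320,280]
b,f=onplane('wrist',Z3([(173,38),(181,332)]),24,st)[:, :2]
f2,c,t=onplane('wrist',Z3([(183,332),(184,430),(187,567)]),12,st)[:, :2]
print('back',b,'front',f,np.linalg.norm(b-f),'front12',f2,'collar end',c,np.linalg.norm(c-f2),'tip',t,np.linalg.norm(t-c), np.linalg.norm(t-f))
print('base corners',onplane('wrist',Z4([(160,133),(482,75),(222,432),(533,430)]),8,st).round(1).tolist())
a=onplane('wrist',Z4([(222,243),(478,202)]),44,st);print('tall top',a.round(1).tolist(),a.mean(0), np.degrees(np.arctan2(a[1,1]-a[0,1],a[1,0]-a[0,0])))
bb=onplane('wrist',Z4([(212,145),(450,105)]),8,st);print('tall foot',bb.round(1).tolist())
print('guides tops',onplane('wrist',Z4([(260,270),(440,240)]),28,st).round(1).tolist())
E
```

```text
back [496.45417644 275.92881614] front [469.91300428 169.86195721] 109.3371500630602 front12 [469.28576871 168.19770456] collar end [458.07853544 126.41746854] 43.25725603421425 tip [441.61577397  62.22781755] 66.26713974419351 111.2916944981883
base corners [[482.5, -73.0, 8.0], [562.5, -75.7, 8.0], [478.2, -169.8, 8.0], [558.3, -189.6, 8.0]]
tall top [[492.8, -77.9, 44.0], [551.4, -81.0, 44.0]] [522.111452   -79.46875593  44.        ] -3.017591644571887
tall foot [[494.3, -79.6, 8.0], [553.5, -82.4, 8.0]]
guides tops [[499.1, -102.0, 28.0], [542.7, -103.9, 28.0]]
```

```bash
python3 -m jog '[{"translation":[4.25,-1.56,2],"roll":0},{"translation":[4.25,-1.56,3],"roll":0},{"translation":[0,0,6],"roll":0},{"translation":[0,0,5],"roll":0},{"translation":[0,0,0],"roll":0}]' 0
python3 -m jog '[{"translation":[0,0,0],"roll":0},{"translation":[0,0,0],"roll":0}]' 
python3 - <<'E'
from h import *
st=state();print(st['eef_pos'],st['tool_rot'],st['time'])
save('wrist','w2');save('side','s2')
p=cv2.imread('pics/w2.png');q=cv2.imread('pics/s2.png')
cv2.imwrite('pics/ws2.png',np.vstack([p[:300],cv2.resize(q[190:330,230:530],(640,300))]))
E
```

```text
time: 1.7
eef_pos: [481.6, 220.9, 68.0]
tool_rot: [0.789, 0.615, -0.004, -0.0]
wrist_force: [0.8, 0.2, 0.1]
opening: 85.0
time: 1.95
eef_pos: [484.8, 223.4, 73.5]
tool_rot: [0.788, 0.615, 0.002, 0.0]
wrist_force: [-0.1, -0.2, 0.5]
opening: 85.6
[484.76082307 223.43753433  73.46585696] [7.88320886e-01 6.15260109e-01 2.22594321e-03 4.72571513e-04] 1.95
```

View pics/ws2.png

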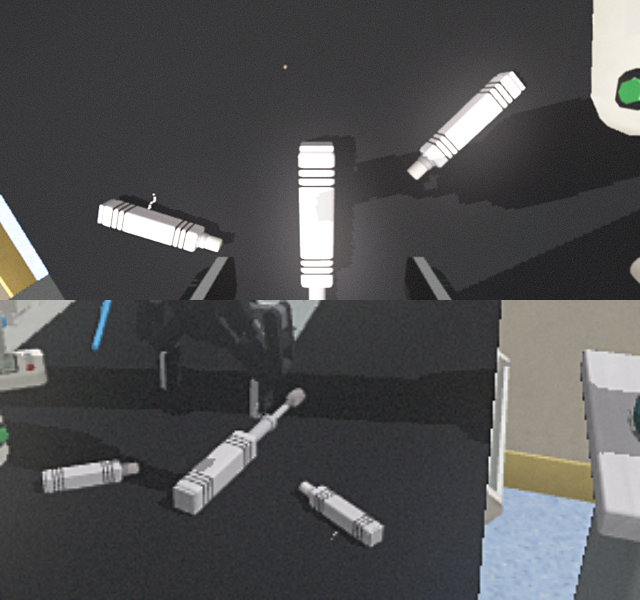

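The rod sits between the open fingers, at column 317 against the finger midpoint at about 322. I'll lower gently.

```bash
python3 -m jog '[{"translation":[-0.02,-0.15,3],"roll":0},{"translation":[0,0,2],"roll":0},{"translation":[0,0,1],"roll":0},{"translation":[0,0,0.4],"roll":0},{"translation":[0,0,0],"roll":0}]' 0
python3 -m jog '[{"translation":[0,0,0.3],"roll":0},{"translation":[0,0,0],"roll":0},{"translation":[0,0,0],"roll":0}]' 150 80
python3 -m jog '[{"translation":[0,0,0],"roll":0},{"translation":[0,0,0],"roll":0},{"translation":[0,0,0],"roll":0}]' 255 80
python3 -m jog '[{"translation":[0,0,0],"roll":0},{"translation":[0,0,0],"roll":0},{"translation":[0,0,0],"roll":0}]' 255 80
```

```text
time: 2.68
eef_pos: [481.6, 223.4, 7.8]
tool_rot: [0.788, 0.616, 0.0, 0.0]
wrist_force: [0.4, 1.1, -0.5]
opening: 85.4
time: 3.05
eef_pos: [481.4, 223.3, 4.5]
tool_rot: [0.788, 0.616, 0.0, 0.0]
wrist_force: [0.1, -0.2, 0.1]
opening: 35.4
time: 3.42
eef_pos: [481.4, 223.3, 4.7]
tool_rot: [0.788, 0.616, 0.0, 0.0]
wrist_force: [-0.6, -1.2, 5.7]
opening: 21.9
time: 3.8
eef_pos: [481.4, 223.3, 4.7]
tool_rot: [0.788, 0.616, 0.0, 0.0]
wrist_force: [-1.7, -0.7, 5.1]
opening: 22.3
```

```bash
python3 -m jog '[{"translation":[0,0,-0.8],"roll":0},{"translation":[0,0,-0.8],"roll":0},{"translation":[0,0,0],"roll":-4},{"translation":[0,0,0],"roll":-4},{"translation":[0,0,0],"roll":-3.6}]' 255 80
python3 -m jog '[{"translation":[0,0,0],"roll":0},{"translation":[0,0,0],"roll":0}]'
python3 - <<'E'
from h import *
st=state();print(st['eef_pos'],st['tool_rot'],st['time'],st['wrist_force'])
save('scene','c3');save('side','s3');save('wrist','w3')
p=cv2.imread('pics/c3.png');q=cv2.imread('pics/s3.png')
cv2.imwrite('pics/cs3.png',np.hstack([cv2.resize(p[130:310,220:400],(400,400)),cv2.resize(q[165:305,290:430],(400,400))]))
E
```

```text
time: 4.42
eef_pos: [481.3, 223.3, 20.6]
tool_rot: [0.721, 0.693, 0.0, 0.0]
wrist_force: [0.4, 0.0, -2.1]
opening: 22.1
time: 4.68
eef_pos: [481.2, 223.2, 20.3]
tool_rot: [0.722, 0.692, -0.0, -0.0]
wrist_force: [0.0, 0.0, -2.1]
opening: 22.3
[481.21182274 223.21882281  20.32280607] [ 7.21988516e-01  6.91905038e-01 -3.29867722e-05 -6.47231350e-06] 4.675 [ 0.02784647  0.04020592 -2.11964542]
```

View pics/cs3.png

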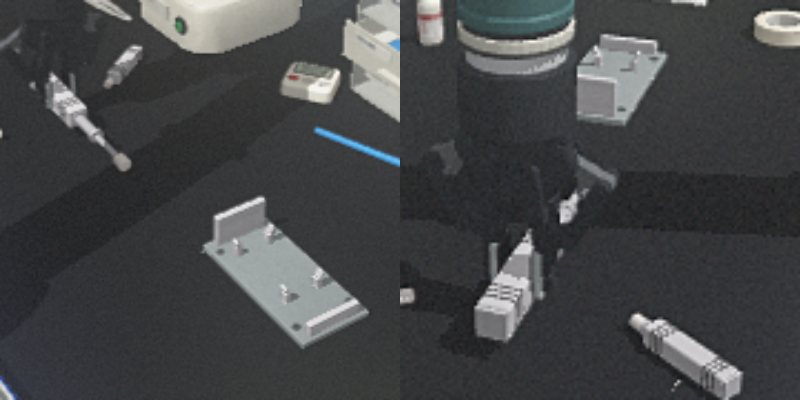

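```bash
python3 -m jog '[{"translation":[-2,1.08,0],"roll":0},{"translation":[-3,1.08,0],"roll":0},{"translation":[-3,1.08,0],"roll":0},{"translation":[-2,1.08,0],"roll":0},{"translation":[-1,1.08,0],"roll":0}]' 255 80
python3 -m jog '[{"translation":[0,0,0],"roll":0},{"translation":[0,0,0],"roll":0}]'
python3 - <<'E'
from h import *
st=state();print(st['eef_pos'],st['tool_rot'],st['time'],st['wrist_force'])
save('scene','c4');save('side','s4')
p=cv2.imread('pics/c4.png');q=cv2.imread('pics/s4.png')
cv2.imwrite('pics/cs4.png',np.hstack([cv2.resize(p[170:300,260:390],(400,400),interpolation=cv2.INTER_CUBIC),cv2.resize(q[160:260,310:410],(400,400),interpolation=cv2.INTER_CUBIC)]))
E
```

```text
time: 5.45
eef_pos: [530.7, 109.4, 20.2]
tool_rot: [0.722, 0.691, -0.001, 0.0]
wrist_force: [0.2, 0.7, -1.7]
opening: 22.6
time: 5.7
eef_pos: [530.1, 112.5, 20.2]
tool_rot: [0.721, 0.693, 0.0, -0.0]
wrist_force: [-0.0, -0.2, -2.4]
opening: 22.4
[530.14990759 112.50448892  20.22262105] [ 7.21179587e-01  6.92747978e-01  1.05616896e-04 -4.80187247e-04] 5.7 [-0.01860304 -0.19162404 -2.39521309]
```

View pics/cs4.png

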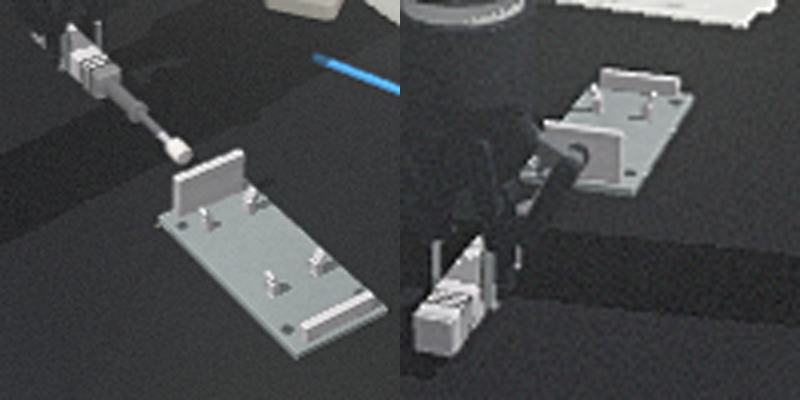

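```bash
python3 -m jog '[{"translation":[-1,0,0],"roll":0},{"translation":[-1,0,0],"roll":0},{"translation":[-0.5,0,0],"roll":0},{"translation":[-0.5,0,0],"roll":0},{"translation":[-0.5,0,0],"roll":0}]'
python3 -m jog '[{"translation":[-0.6,0,0],"roll":0},{"translation":[-0.6,0,0],"roll":0},{"translation":[-0.6,0,0],"roll":0}]'
python3 -m jog '[{"translation":[-0.6,0,0],"roll":0},{"translation":[-0.6,0,0],"roll":0}]'
python3 - <<'E'
from h import *
st=state();print(st['eef_pos'],st['tool_rot'],st['time'],st['wrist_force'])
save('scene','c5');save('side','s5')
p=cv2.imread('pics/c5.png');q=cv2.imread('pics/s5.png')
cv2.imwrite('pics/cs5.png',np.hstack([cv2.resize(p[170:300,260:390],(400,400),interpolation=cv2.INTER_CUBIC),cv2.resize(q[160:260,310:410],(400,400),interpolation=cv2.INTER_CUBIC)]))
E
```

```text
time: 6.42
eef_pos: [529.0, 77.2, 20.3]
tool_rot: [0.722, 0.692, 0.001, -0.001]
wrist_force: [-0.3, 3.3, -1.4]
opening: 21.9
time: 6.8
eef_pos: [528.3, 57.9, 20.3]
tool_rot: [0.722, 0.692, -0.0, -0.0]
wrist_force: [-1.0, 2.8, -2.3]
opening: 22.4
time: 7.05
eef_pos: [527.8, 45.7, 20.3]
tool_rot: [0.722, 0.692, -0.0, 0.0]
wrist_force: [-0.0, 3.8, -1.4]
opening: 22.4
[527.81712509  45.67035601  20.28636319] [ 7.21770188e-01  6.92132785e-01 -5.97460647e-05  6.04714753e-06] 7.05 [-0.04803222  3.77362582 -1.38523943]
```

View pics/cs5.png

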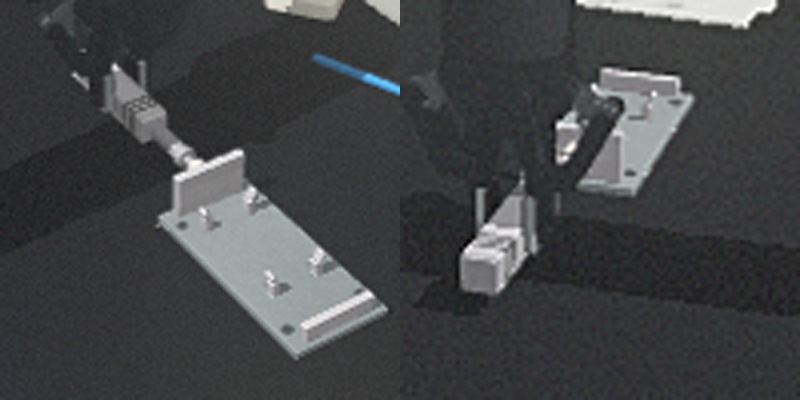

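The head is on the plate and the thin section is sliding at about 3 N.

```bash
for i in 1; do python3 -m jog '[{"translation":[-0.4,0,0],"roll":0},{"translation":[-0.4,0,0],"roll":0}]'; done
python3 -m jog '[{"translation":[-0.3,0,0],"roll":0}]'
python3 -m jog '[{"translation":[-0.3,0,0],"roll":0}]'
python3 -m jog '[{"translation":[-0.3,0,0],"roll":0}]'
python3 -m jog '[{"translation":[0,0,0],"roll":0},{"translation":[0,0,0],"roll":0}]'
```

```text
time: 7.4
eef_pos: [527.6, 38.3, 20.3]
tool_rot: [0.722, 0.692, 0.0, -0.0]
wrist_force: [-0.3, 2.9, -1.3]
opening: 22.7
time: 7.52
eef_pos: [527.5, 35.1, 20.3]
tool_rot: [0.722, 0.692, 0.0, -0.0]
wrist_force: [-0.6, 4.9, -1.4]
opening: 22.3
time: 7.65
eef_pos: [527.4, 33.8, 20.3]
tool_rot: [0.721, 0.693, 0.001, -0.001]
wrist_force: [-1.2, 6.9, -1.0]
opening: 22.1
time: 7.78
eef_pos: [527.2, 31.4, 20.4]
tool_rot: [0.721, 0.693, 0.001, -0.001]
wrist_force: [-1.1, 7.8, -0.3]
opening: 22.1
time: 8.02
eef_pos: [527.2, 30.9, 20.4]
tool_rot: [0.721, 0.693, 0.001, -0.001]
wrist_force: [-0.6, 6.6, -1.6]
opening: 22.3
```

The force stepped up to 7 N at y≈34, so the thin section is home and the middle one is starting to move. I'll keep pushing, gently near the end.

```bash
python3 -m jog '[{"translation":[-0.5,0,0],"roll":0},{"translation":[-0.5,0,0],"roll":0},{"translation":[-0.5,0,0],"roll":0},{"translation":[-0.5,0,0],"roll":0},{"translation":[-0.4,0,0],"roll":0}]'
python3 -m jog '[{"translation":[-0.3,0,0],"roll":0},{"translation":[-0.2,0,0],"roll":0}]'
python3 -m jog '[{"translation":[-0.2,0,0],"roll":0}]'
python3 -m jog '[{"translation":[-0.2,0,0],"roll":0}]'
python3 - <<'E'
from h import *
save('scene','c6');save('side','s6')
p=cv2.imread('pics/c6.png');q=cv2.imread('pics/s6.png')
cv2.imwrite('pics/cs6.png',np.hstack([cv2.resize(p[170:300,260:390],(400,400),interpolation=cv2.INTER_CUBIC),cv2.resize(q[160:260,310:410],(400,400),interpolation=cv2.INTER_CUBIC)]))
E
```

```text
time: 8.65
eef_pos: [526.2, 7.6, 20.4]
tool_rot: [0.721, 0.693, 0.001, -0.001]
wrist_force: [-0.8, 7.9, -0.6]
opening: 22.1
time: 8.9
eef_pos: [526.0, 2.4, 20.4]
tool_rot: [0.721, 0.693, 0.001, -0.001]
wrist_force: [-1.1, 7.1, -1.0]
opening: 22.1
time: 9.02
eef_pos: [525.9, 0.5, 20.4]
tool_rot: [0.721, 0.693, 0.001, -0.001]
wrist_force: [-1.2, 6.3, -1.1]
opening: 22.4
time: 9.15
eef_pos: [525.9, -1.1, 20.4]
tool_rot: [0.721, 0.693, 0.001, -0.001]
wrist_force: [-0.3, 11.6, -0.4]
opening: 22.2
```

View pics/cs6.png

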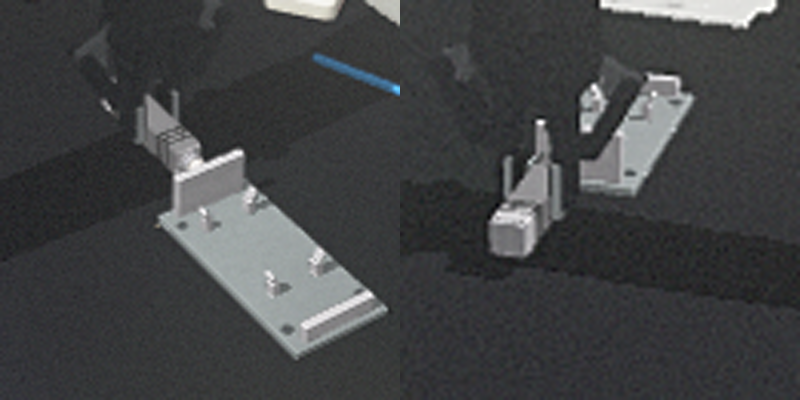

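Force is 11.6 N and the tool has slowed at y≈-1, which means the rod is reaching home. I'll press until the force is clearly firm.

```bash
python3 -m jog '[{"translation":[-0.1,0,0],"roll":0},{"translation":[0,0,0],"roll":0}]'
python3 -m jog '[{"translation":[-0.1,0,0],"roll":0},{"translation":[0,0,0],"roll":0}]'

```

```text
time: 9.5
eef_pos: [525.8, -1.1, 20.4]
tool_rot: [0.721, 0.693, 0.002, -0.001]
wrist_force: [-1.6, 10.0, 0.3]
opening: 22.5
time: 9.75
eef_pos: [525.8, -1.1, 20.4]
tool_rot: [0.72, 0.694, 0.002, -0.001]
wrist_force: [-1.6, 10.9, 0.5]
opening: 22.3
```

```bash
python3 -m jog '[{"translation":[-0.2,0,0],"roll":0},{"translation":[0,0,0],"roll":0}]'
python3 -m jog '[{"translation":[-0.3,0,0],"roll":0},{"translation":[0,0,0],"roll":0}]'

```

```text
time: 10.0
eef_pos: [525.7, -1.2, 20.5]
tool_rot: [0.72, 0.694, 0.003, -0.002]
wrist_force: [-0.6, 14.7, 1.0]
opening: 22.2
time: 10.25
eef_pos: [525.6, -1.3, 20.6]
tool_rot: [0.719, 0.695, 0.004, -0.003]
wrist_force: [-2.3, 20.5, 2.0]
opening: 22.4
```

Both sections are home: at 20 N there is no further travel. Next I'll back off, lift and carry the rod over the cradle.

```bash
python3 -m jog '[{"translation":[1.0,0,0],"roll":0},{"translation":[1,0,0],"roll":0},{"translation":[0,0,-2],"roll":0},{"translation":[0,0,-2.5],"roll":0},{"translation":[0,0,-1],"roll":0}]'
python3 -m jog '[{"translation":[0,0,0],"roll":0},{"translation":[0,0,0],"roll":0}]'
python3 - <<'E'
from h import *
st=state();print(st['eef_pos'],st['tool_rot'],st['time'],st['wrist_force'])
save('scene','c7');save('side','s7')
p=cv2.imread('pics/c7.png');q=cv2.imread('pics/s7.png')
cv2.imwrite('pics/cs7.png',np.hstack([cv2.resize(p[150:300,250:400],(400,400),interpolation=cv2.INTER_CUBIC),cv2.resize(q[140:260,300:420],(400,400),interpolation=cv2.INTER_CUBIC)]))
E
```

```text
time: 10.88
eef_pos: [527.1, 7.8, 76.4]
tool_rot: [0.722, 0.692, 0.0, 0.001]
wrist_force: [-0.1, 0.6, -2.5]
opening: 22.6
time: 11.12
eef_pos: [525.8, 8.8, 74.6]
tool_rot: [0.722, 0.692, -0.001, -0.0]
wrist_force: [0.4, -0.9, -2.2]
opening: 22.4
[525.79210151   8.7604568   74.6407454 ] [ 7.21915050e-01  6.91981365e-01 -6.17660472e-04 -2.64921968e-04] 11.125 [ 0.40535806 -0.882081   -2.19665908]
```

View pics/cs7.png

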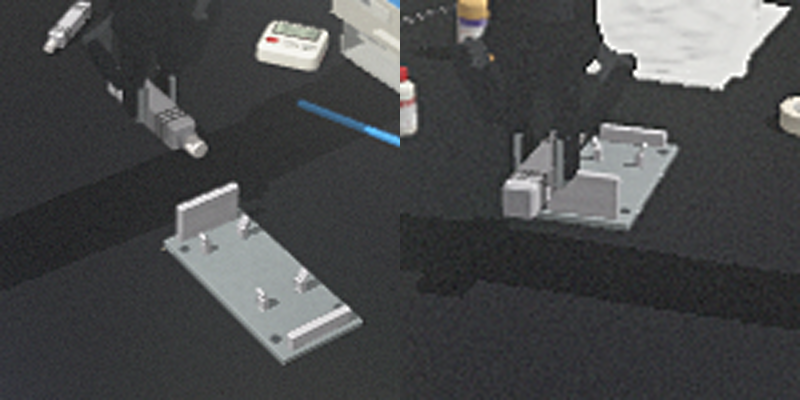

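```bash
python3 -m jog '[{"translation":[-2,0,0],"roll":0},{"translation":[-4,0,0],"roll":0},{"translation":[-5,0,0],"roll":0},{"translation":[-3.2,0,0],"roll":0},{"translation":[-1.4,0,0],"roll":0}]'
python3 -m jog '[{"translation":[0,0,0],"roll":0},{"translation":[0,0,0],"roll":0},{"translation":[0,0,0],"roll":0}]'
python3 - <<'E'
from h import *
import pickle
st=state();print(st['eef_pos'],st['tool_rot'],st['time'],st['wrist_force'])
pickle.dump(st,open('pics/st8.pkl','wb'))
save('scene','c8');save('side','s8');save('wrist','w8')
p=cv2.imread('pics/c8.png');q=cv2.imread('pics/s8.png')
cv2.imwrite('pics/cs8.png',np.hstack([cv2.resize(p[180:300,290:410],(400,400),interpolation=cv2.INTER_CUBIC),cv2.resize(q[130:230,310:410],(400,400),interpolation=cv2.INTER_CUBIC)]))
E
```

```text
time: 11.85
eef_pos: [519.0, -149.1, 74.6]
tool_rot: [0.723, 0.691, -0.001, -0.0]
wrist_force: [-0.4, 0.3, -1.4]
opening: 22.3
time: 12.22
eef_pos: [520.1, -144.6, 75.3]
tool_rot: [0.721, 0.693, 0.0, -0.0]
wrist_force: [-0.1, -0.1, -2.1]
opening: 22.3
[ 520.09438714 -144.61625182   75.2937814 ] [ 7.20671203e-01  6.93276851e-01  3.39375074e-04 -3.31706157e-04] 12.225 [-0.12324296 -0.13782725 -2.09259846]
```

View pics/cs8.png

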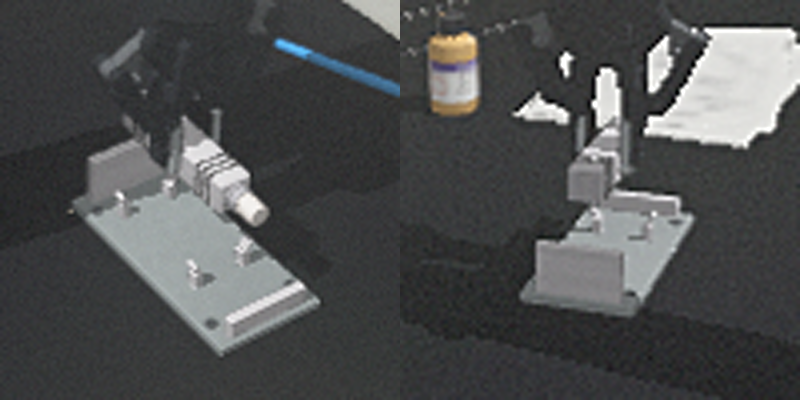

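View pics/w8.png

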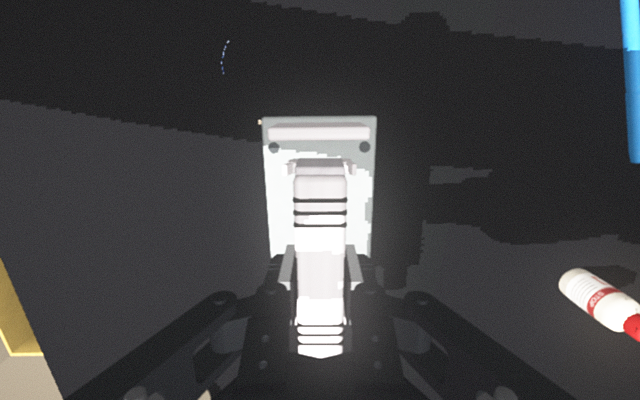

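The wrist view shows the rod (columns 294–347) centred on the cradle base (columns 264–376) and aligned with it. I'll put numbers on that.

```bash
python3 - <<'E'
from h import *
import pickle;from scipy.spatial.transform import Rotation as R
st=pickle.load(open('pics/st8.pkl','rb'))
Rm=R.from_quat(st['tool_rot']).as_matrix();t=st['eef_pos']
f=lambda uv,z:((onplane('wrist',uv,z,st)-t)@Rm)[:,:2].round(1).tolist()
img=cv2.imread('pics/w8.png').min(2)
for v in (120,130,150,190,230): 
    x=np.nonzero(img[v,240:400]>60)[0]+240; print(v,x.min(),x.max(), f([(x.min(),v),(x.max()+1,v)],8))
print('tall top',f([(268,133),(370,131)],44),'screws',f([(273.5,147),(364.5,147)],8))
print('rod',f([(294,195),(347,195),(295,235),(346,235)],95), 'back edge',f([(320,176)],95))
cv2.imwrite('pics/z8.png',cv2.resize(cv2.imread('pics/w8.png')[110:260,250:390],(700,600*150//140-42),interpolation=cv2.INTER_CUBIC))
E
```

```text
120 257 377 [[68.9, -43.6], [68.8, 40.0]]
130 261 377 [[62.1, -41.3], [62.0, 40.4]]
150 240 375 [[48.2, -57.1], [48.1, 39.8]]
190 240 387 [[18.4, -59.7], [18.3, 50.5]]
230 240 393 [[-14.1, -62.5], [-14.2, 57.6]]
tall top [[63.8, -30.3], [64.9, 28.9]] screws [[50.3, -33.1], [50.2, 31.5]]
rod [[42.3, -11.6], [42.2, 11.8], [22.9, -11.7], [22.9, 11.9]] back edge [[50.8, -0.1]]
```

View pics/z8.png

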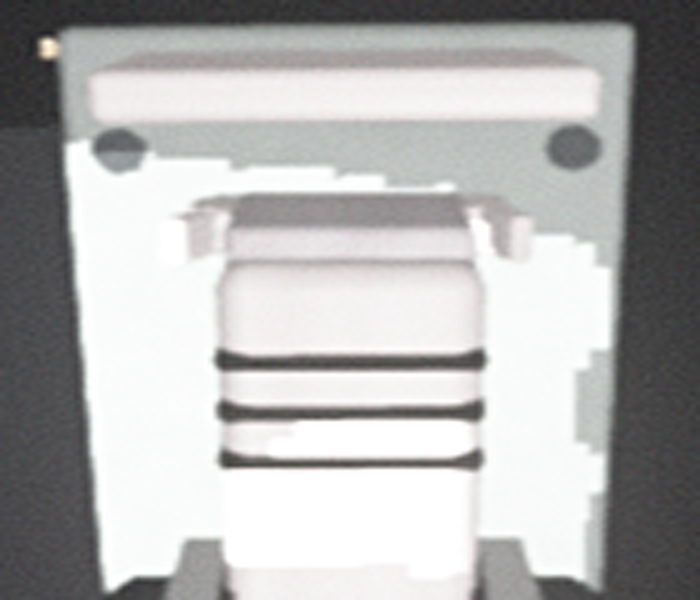

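```bash
python3 - <<'E'
from h import *
import pickle;from scipy.spatial.transform import Rotation as R
st=pickle.load(open('pics/st8.pkl','rb'))
Rm=R.from_quat(st['tool_rot']).as_matrix();t=st['eef_pos']
f=lambda y,z:((onplane('wrist',[(320,110+y/4)],z,st)-t)@Rm)[0,0].round(1)
for u in (70,71): print('underside',u,'bottom edge',f(195*150/150*1.0,u),'mid',f(228,u+12),f(228,u+20),'top',f(263,u+24))
print('tall outer/inner top',f(70,44),f(122,44),'base edge',f(25,8))
E
python3 -c "
import cv2;i=cv2.imread('pics/z8.png');print(i.shape)"
```

```text
underside 70 bottom edge 53.6 mid 51.9 53.7 top 50.7
underside 71 bottom edge 53.8 mid 52.2 53.9 top 51.0
tall outer/inner top 66.9 59.4 base edge 71.3
(600, 700, 3)
```

Rod centre and seat agree within about 1 mm along the cradle and 0.8 mm sideways. I'll make a small correction and lower.

```bash
python3 -m jog '[{"translation":[-0.1,-0.08,1],"roll":0},{"translation":[0,0,1.2],"roll":0},{"translation":[0,0,1],"roll":0},{"translation":[0,0,0.5],"roll":0},{"translation":[0,0,0],"roll":0}]'
python3 -m jog '[{"translation":[0,0,0],"roll":0},{"translation":[0,0,0],"roll":0}]'
python3 -m jog '[{"translation":[0,0,0.5],"roll":0},{"translation":[0,0,0.5],"roll":0},{"translation":[0,0,0.4],"roll":0},{"translation":[0,0,0],"roll":0}]'

```

```text
time: 13.0
eef_pos: [518.6, -147.6, 37.7]
tool_rot: [0.722, 0.692, -0.0, -0.0]
wrist_force: [0.3, -0.3, -1.8]
opening: 22.7
time: 13.25
eef_pos: [519.2, -147.7, 38.6]
tool_rot: [0.722, 0.692, 0.0, 0.0]
wrist_force: [-0.2, -0.4, -1.6]
opening: 22.2
time: 13.75
eef_pos: [518.6, -147.6, 23.8]
tool_rot: [0.722, 0.692, -0.0, -0.0]
wrist_force: [0.6, 0.8, -2.1]
opening: 22.2
```

```bash
python3 - <<'E'
from h import *
st=state();print(st['eef_pos'],st['wrist_force'])
save('scene','c9');save('wrist','w9')
p=cv2.imread('pics/c9.png');q=cv2.imread('pics/w9.png')
cv2.imwrite('pics/cs9.png',np.hstack([cv2.resize(p[190:300,290:400],(400,400),interpolation=cv2.INTER_CUBIC),cv2.resize(q[110:300,225:415],(400,400),interpolation=cv2.INTER_CUBIC)]))
E
```

```text
[ 518.63675206 -147.55748962   23.79712616] [ 0.62969123  0.84860847 -2.09110574]
```

View pics/cs9.png

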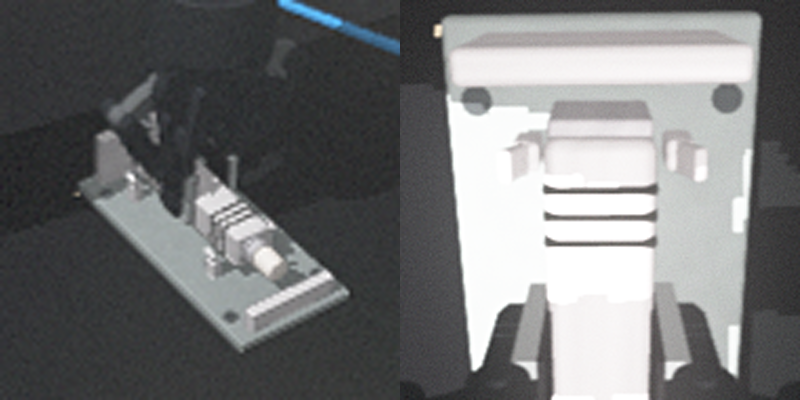

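The rod hangs centred between the guides and inside the end plates. I'll lower it to contact.

```bash
python3 -m jog '[{"translation":[0,0,0.4],"roll":0},{"translation":[0,0,0.3],"roll":0},{"translation":[0,0,0.1],"roll":0},{"translation":[0,0,0],"roll":0}]'
python3 -m jog '[{"translation":[0,0,0.15],"roll":0},{"translation":[0,0,0],"roll":0}]'
python3 -m jog '[{"translation":[0,0,0.1],"roll":0},{"translation":[0,0,0],"roll":0}]'
```

```text
time: 14.35
eef_pos: [518.9, -147.6, 16.2]
tool_rot: [0.722, 0.692, -0.0, -0.0]
wrist_force: [0.0, 0.9, -1.8]
opening: 21.8
time: 14.6
eef_pos: [518.9, -147.6, 14.8]
tool_rot: [0.722, 0.692, -0.0, -0.0]
wrist_force: [0.4, 0.1, -2.0]
opening: 22.3
time: 14.85
eef_pos: [518.9, -147.7, 13.8]
tool_rot: [0.722, 0.692, -0.0, -0.0]
wrist_force: [-1.4, 0.3, -1.7]
opening: 22.1
```

```bash
python3 -m jog '[{"translation":[0,0,0.1],"roll":0},{"translation":[0,0,0],"roll":0}]'
python3 -m jog '[{"translation":[0,0,0.1],"roll":0},{"translation":[0,0,0],"roll":0}]'
```

```text
time: 15.1
eef_pos: [519.0, -147.7, 12.8]
tool_rot: [0.722, 0.692, -0.0, 0.0]
wrist_force: [0.3, -0.6, -2.2]
opening: 22.4
time: 15.35
eef_pos: [519.0, -147.7, 12.7]
tool_rot: [0.722, 0.692, -0.0, 0.0]
wrist_force: [-1.0, 1.0, 7.3]
opening: 22.4
```

It's resting on the plate (+9 N change). Releasing.

```bash
python3 -m jog '[{"translation":[0,0,0],"roll":0},{"translation":[0,0,0],"roll":0},{"translation":[0,0,0],"roll":0},{"translation":[0,0,0],"roll":0}]' 130 20
python3 -m jog '[{"translation":[0,0,-0.5],"roll":0},{"translation":[0,0,-1.5],"roll":0},{"translation":[0,0,-4],"roll":0},{"translation":[0,0,-5],"roll":0},{"translation":[0,0,-4],"roll":0}]' 
python3 -m jog '[{"translation":[3,0,-2],"roll":0},{"translation":[4,0,0],"roll":0},{"translation":[2,0,0],"roll":0},{"translation":[0,0,0],"roll":0},{"translation":[0,0,0],"roll":0}]' 
python3 - <<'E'
from h import *
import pickle
st=state();print(st['eef_pos'],st['time'],st['wrist_force'])
pickle.dump(st,open('pics/st10.pkl','wb'))
save('scene','c10');save('side','s10');save('wrist','w10')
p=cv2.imread('pics/c10.png');q=cv2.imread('pics/s10.png')
cv2.imwrite('pics/cs10.png',np.hstack([cv2.resize(p[190:300,290:400],(400,400),interpolation=cv2.INTER_CUBIC),cv2.resize(q[130:230,310:410],(400,400),interpolation=cv2.INTER_CUBIC)]))
E
```

```text
time: 15.85
eef_pos: [518.9, -147.7, 11.7]
tool_rot: [0.722, 0.692, -0.0, -0.0]
wrist_force: [0.5, -0.1, 0.7]
opening: 41.7
time: 16.48
eef_pos: [519.2, -147.8, 164.7]
tool_rot: [0.722, 0.692, 0.001, 0.001]
wrist_force: [1.0, -0.7, -0.3]
opening: 42.1
time: 17.1
eef_pos: [522.6, -59.0, 182.2]
tool_rot: [0.722, 0.692, -0.0, 0.0]
wrist_force: [0.9, -0.2, -0.2]
opening: 41.3
[522.55402292 -58.96709861 182.2454403 ] 17.1 [ 0.87786071 -0.16536411 -0.22122814]
```

View pics/cs10.png

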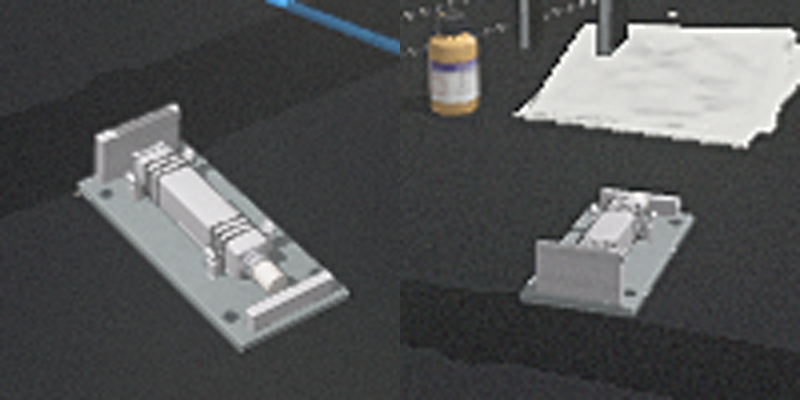

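View pics/w10.png

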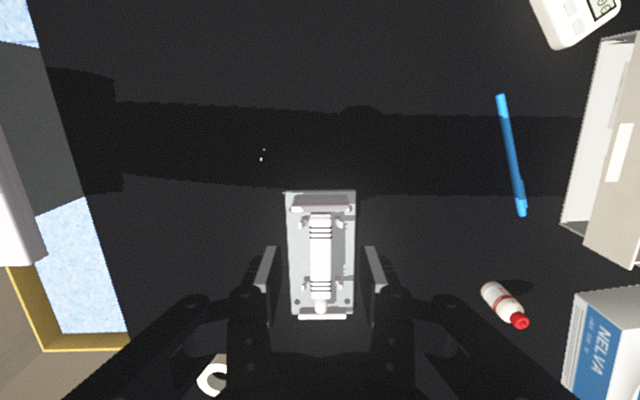

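The rod lies in the cradle between guides and plates; pen, bottle and timer look undisturbed. One numeric check of the collapsed length.

```bash
python3 - <<'E'
from h import *
i=cv2.imread('pics/w10.png')[180:330,270:370]
cv2.imwrite('pics/z10.png',cv2.resize(i,(400,600),interpolation=cv2.INTER_CUBIC))
i=cv2.imread('pics/c10.png')[225:285,330:390]
cv2.imwrite('pics/z11.png',cv2.resize(i,(600,600),interpolation=cv2.INTER_CUBIC))
E
```

```text
(no output)
```

View pics/z10.png

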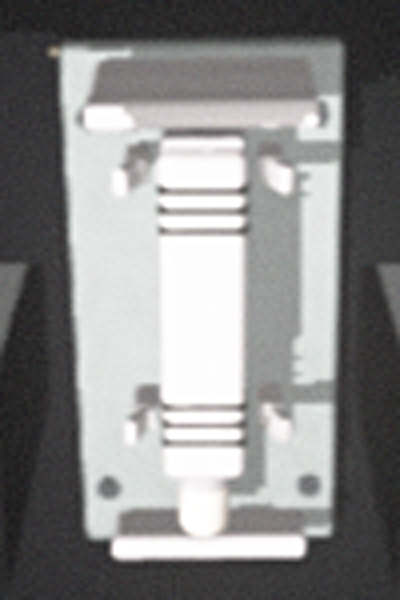

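View pics/z11.png

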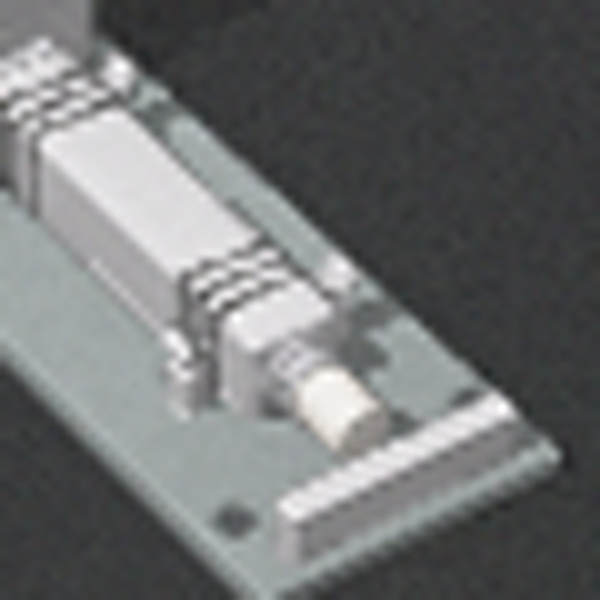

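```bash
python3 - <<'E'
from h import *
import pickle;st=pickle.load(open('pics/st10.pkl','rb'))
Z=lambda x,y:(270+x/4,180+y/4)
b=onplane('wrist',[Z(202,142)],26,st)[0];f=onplane('wrist',[Z(202,478)],28,st)[0];t=onplane('wrist',[Z(204,537)],18,st)[0]
print(b,f,t,np.linalg.norm((b-t)[:2]),np.linalg.norm((b-f)[:2]))
from rig import finish_job; finish_job()
E
```

```text
[521.37442343 -96.49892209  26.        ] [ 516.70759022 -204.027426     28.        ] [ 516.06383075 -233.96273149   18.        ] 137.56635231468354 107.62972863604773
the job is handed in; nothing more can be done
```

I collapsed the rod, laid it in the cradle with the head towards the low end plate, released it and handed the job in at about 17 s of the 48 s. No verdict is reported, so this rests on my own checks.

- **Collapse:** I gripped the handle at 80 N and pushed the head against the tall end plate. The thin section slid at about 3 N. At its end of travel the force stepped to about 7 N, and the middle section then slid in. At the end, 20 N produced no further movement.
- **Placing:** before lowering, the rod was within about 1 mm of the seat line sideways. It set down on the base plate with about 9 N, and the gripper then moved clear. The last pictures show it flat between the end plates and the side guides.
- **Bystanders:** I never went near the timer, pen or bottle, and they look unmoved; I did not measure their positions again.

**Check that disagreed:** my last length measurement, hand-picked pixels in one wrist picture, gave 137.6 mm instead of 132 mm. I handed in in the same script, so I saw that figure only afterwards. The handle in the same picture came out at 107.6 mm instead of 110 mm. I think it is a reading error, because the tip is partly seen from above against the low end plate. The firm stop at 20 N and the close-up, with head, collar and handle touching, both say it is fully home.

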